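# Post the snack box through the wash-up bin's spring flap

## Task

Post the small pink snack box that stands on the shelf of the white wash-up bin: with one finger push the bin's sloping spring flap open and keep it open, and meanwhile with the other finger push the snack box along the shelf and over the edge so that it drops into the bin. Only push it, never pick it up. Then draw the fingers out so that the flap springs shut, and leave the tumbler beside it, the tiffin, the silicone lid and the small bowl standing where they are.

Things in the scene. Friction and masses are not known exactly. Their poses are not given: they have to be found in the camera images.
- bin: White sheet-metal wash-up bin, fixed to the table: 260 long (its x, -130 to +130) x 220 wide (its y) x 130 mm high, with a hood to 195 mm over the +x half. Origin on the table under the drop edge of its shelf; z up; +x is the way things are pushed in. The flat open shelf is its top, 130 mm high, x -130 to 0. The mouth is x 0 to 124 (inner floor 6 mm high), covered by the flap.
- drop_edge (a point): Middle of the shelf's drop edge (bin x 0, y 0, height 130 mm), where shelf ends and mouth begins; axes as the bin's.
- flap_hinge (a point): Middle of the hinge rod (6 mm radius, along the bin's y) at bin x 105, height 188 mm. Two fixed 6 mm cheeks beside the flap, centred at y +-102 mm, rise with its slope to 195 mm, and a back wall at x 124 to 130 rises to 195 mm. Nothing is above the flap.
- flap (a joint): Hinge angle of the flap, rad: 0 shut, grows as it is pushed in and down, up to 1.2. Its spring, net of weight, gives 0.12 N m (shut) to 0.19 N m (open), 1 to 4 N at a finger, shuts it when let go. The snack box's weight alone does not open it. A vertical finger with its tip 9 mm above shelf height, pushed along bin +x until its far side is at x 93 mm, opens it about 0.8 rad: the opening is then some 90 mm long.
- flap_edge (a point): Middle of the free lower edge of the aluminium flap, which is 4 mm thick, 188 wide (bin y +-94), 118 mm from hinge axis to free edge. Axes as the bin's when shut. Shut, it slopes up at 29 degrees from its free edge at the drop edge (bin x 2, height 131 mm) to the hinge rod. Pushed from above, down or towards bin +x, its free edge swings down and away from the shelf.
- snack_box: The item to post: shut pink plastic snack box, 48 (its x) x 64 (its y) x 34 mm high, 40 to 85 g, standing on the bin's shelf on one side of the middle (centre about 46 mm either side), its x roughly along the bin's x (within 0.12 rad), its middle 58 to 75 mm before the drop edge. Origin at the centre of its underside, z up.
- snack_center (a point): Centre of the snack box, 17 mm above its underside.
- tumbler: Glass tumbler, 54 mm across the rim, 68 mm high, standing on the bin's shelf on the other side of the middle; to be left. Origin at the centre of its underside.
- tiffin: Two-tier round steel tiffin with side latches, 124 mm across (140 over the latches along its y), 148 mm high, on the table near the bin; to be left. Origin at the centre of its underside.
- silicone_lid: Hard grey silicone lid, 104 mm across, 8 mm thick with an 18 mm high knob, flat on the table near the bin; to be left. Origin at the centre of its underside.
- katori: Small steel bowl, 90 mm across, 38 mm high, on the table near the bin; to be left. Origin at the centre of its underside.
Mind the look-alikes: they are no part of the job. Several things look just like the tiffin: the one meant starts nearest to the robot's base.

How it is judged:
By the outcome, as a careful person would: the job done as asked, in the order asked, and still so for the second after the job is handed in, with the robot touching nothing.
It also fails if it takes over 35 s, if anything falls off the work surface, if the arm or the gripper's body presses on something with over 40 N, if the wrist force passes 120 N, or if a joint passes its speed limit or range.

## Robot

A 6-joint arm with a two-finger parallel gripper is mounted at the origin on the work surface. World frame = base frame: x ahead of the robot, y to its left, z up, the work surface at z = 0. Lengths are in m, angles in rad, forces in N, time in s.
With the tool pointing down it reaches from about 0.3 to 0.775 m from the base axis. Payload 14.6 kg.
Tool frame: the origin (TCP) lies on the centre line of the jaws, within the pads' length; the fingertips stand 25 mm ahead of it and the grasp point (between the pads) lies 6 mm ahead of it (ctrl.tip_reach is the distance from the TCP to the fingertips, in m); z points along the fingers, y is the line along which they close (so a half turn about z gives the same grasp; the last joint's range is limited). The gripper opens to 94 mm and grips with 3 to 60 N. Pads are 16 mm wide; open, the fingers measure 119 mm over their backs; the gripper's body (75 mm by 177 mm) begins 78 mm behind the grasp point.
Start: joints at [-1.393, 0.3, 1.521, -0, 1.321, -0.067], TCP at [0.133, -0.534, 0.23] pointing down, gripper open.
Joint ranges: [-3.03, 3.03], [-0.79, 2.21], [0.23, 2.52], [-1.04, 4.18], [0, 3.07], [-2.55, 2.55]. Speed limits (rad/s): [2.22, 2.22, 2.57, 3.14, 3.14, 3.14].

## Interface

Orientations are given as [roll, pitch, yaw] about the fixed x, y, z axes, in that order (R = Rz(yaw) Ry(pitch) Rx(roll)).
In Python, from station import ctrl gives the robot as it stands. The module is installed in compiled form; this text tells all that it offers.
- The arm moves only by the tool apply_moves, never from a script. Its argument "deltas" is a list of rows, each a list of 7 numbers: the closure in counts, from 0 (fully open) to 255 (shut), then the shift along the world's x, y, z in cm, then the turn, a rotation vector about the world's x, y, z in rad. In form: [[jaw, tx, ty, tz, ax, ay, az], ...]. A call has 1 to 10 rows; each row shifts and turns the commanded pose from where the row before left it; what a row does not reach is not made up. A row lasts 1/10 s, in which the tool goes at most 50 mm and 8.59 degrees, less where a joint would pass 70% of its speed; a pose out of reach is approached as far as the arm can. A call with a gripper value outside its range is refused whole. The fingers move at their own pace and stop on an object; "grip_force" is the grip in N (left out, the last holds). Time passes only in rows, so rows that do not move let the fingers close. It gives the time, the measured TCP pose, the force, the opening and the grip force at its end, in the units of the state.
- ctrl.get_obs(): the state, without advancing time (a new reading comes with each control period).
- ctrl.camera(name): name is "side" or "top" or "wrist"; returns a dict with "img" (384x512x3 uint8, red, green, blue), "K" (3x3 intrinsics, pixels), "pose" (4x4, takes a point from camera to world coordinates); the wrist camera has in their place "hand_eye" (4x4, takes a point from camera to tool coordinates, whose origin is the TCP and whose axes are the flange's). Camera axes: x right, y up, looking along -z (the intrinsics and any distortion apply to the point x, -y, -z); pixel columns grow to the right and rows downward; lengths in m; the calibration is good to about 2 mm. A picture is of the moment at which its call begins: read the wrist's pose just before it. There is no depth.
- ctrl.hand_in(): hands the job in; it is judged then, once.
The state is a dict: "time_s": time; "qpos": joint angles; "joint_vel": joint speeds; "tau": joint torques, N m; "ee_pos": TCP position; "eef_rot": TCP orientation; "force": force on the tool from outside, world axes, zero at the start; "moment": the same for the moment, N m; "grip_width": finger opening in m; "grip_force": force on a finger pad.
Only numpy, scipy, OpenCV 4.12 (cv2) and the standard library are available. Lean on these libraries where they do the work, as an engineer would, in place of code of your own. Each camera call takes 0.05 s, during which the arm holds its last target. There are 200 camera calls.

## Working session

There is one attempt and no reset: what is moved stays moved. The work goes in short steps, Python scripts to look and compute and a tool call to move; the robot and the scene stay as the last step left them, time stands still between calls to the robot, and variables do not carry over. Pictures are saved under pics/ and viewed, at most 10 in all, crops included, and the job is handed in when it is done.

Besides the shell and the picture viewer there is one more tool, called after "Call:" by a JSON object that holds its "fn" and its "kwargs". apply_moves: Moves the arm, as the interface text tells. Its arguments: {"type":"object","properties":{"deltas":{"type":"array"},"grip_force":{"type":"number"}},"required":["deltas"]}

```bash
mkdir -p pics; python3 - <<'E'
from station import ctrl
import cv2,numpy as np,pickle
o=ctrl.get_obs(); print({k:np.round(v,3).tolist() for k,v in o.items()})
d={}
for n in ("top","side"):
    c=ctrl.camera(n); d[n]=c; cv2.imwrite(f"pics/{n}0.png",cv2.resize(c["img"][:,:,::-1],(800,600),interpolation=cv2.INTER_CUBIC))
    print(n,c["K"].round(1).tolist(),c["pose"].round(3).tolist(),[k for k in c])
pickle.dump(d,open("cams.pkl","wb"))
E
```

```text
{'time_s': 0.0, 'qpos': [-1.393, 0.3, 1.522, -0.0, 1.321, -0.067], 'joint_vel': [-0.0, 0.002, -0.0, 0.0, 0.002, -0.0], 'tau': [0.003, -53.18, -35.274, 0.071, 0.024, -0.0], 'ee_pos': [0.133, -0.533, 0.23], 'eef_rot': [-3.14, -0.0, 0.245], 'force': [-0.583, -0.246, -0.901], 'moment': [-0.014, -0.017, 0.008], 'grip_force': 0.0, 'grip_width': 0.094}
top [[401.0, 0.0, 250.2], [0.0, 401.0, 183.8], [0.0, 0.0, 1.0]] [[-0.01, 0.983, -0.181, 0.488], [-1.0, -0.008, 0.014, 0.017], [0.012, 0.181, 0.983, 0.98], [0.0, 0.0, 0.0, 1.0]] ['img', 'K', 'pose']
side [[424.0, 0.0, 248.3], [0.0, 424.0, 198.2], [0.0, 0.0, 1.0]] [[0.978, 0.092, -0.187, 0.469], [-0.208, 0.512, -0.834, -0.707], [0.019, 0.854, 0.52, 0.578], [0.0, 0.0, 0.0, 1.0]] ['img', 'K', 'pose']
```

View pics/top0.png

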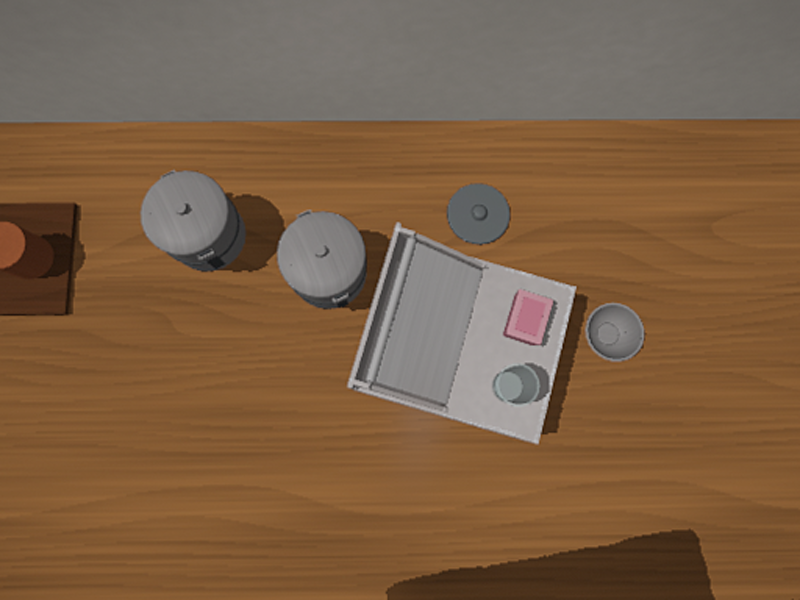

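View pics/side0.png

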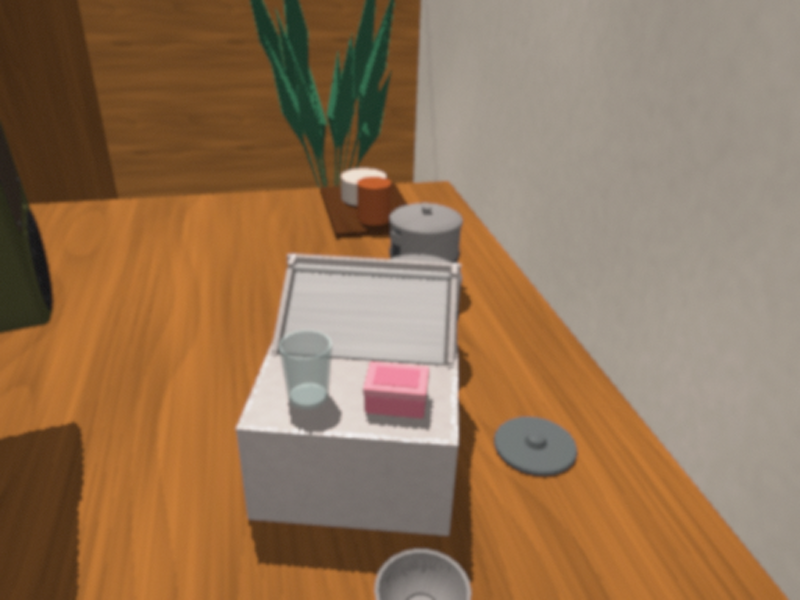

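The top view shows the bin with its shelf at the right. Its outer corners are at about (575,287) and (539,442), the box at (529,317) and the tumbler at (517,384). The side view agrees. Next I'll enlarge crops around the bin.

```bash
python3 - <<'E'
import pickle,cv2
d=pickle.load(open("cams.pkl","rb"))
t=d["top"]["img"][135:290,215:375,::-1]  # x5 -> 800x775 ; use crop
t=d["top"]["img"][170:288,275:375,::-1]; cv2.imwrite("pics/tc.png",cv2.resize(t,None,fx=5,fy=5,interpolation=cv2.INTER_CUBIC))
s=d["side"]["img"][210:340,150:300,::-1]; cv2.imwrite("pics/sc.png",cv2.resize(s,None,fx=4.5,fy=4.5,interpolation=cv2.INTER_CUBIC))
E
```

```text
(no output)
```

View pics/tc.png

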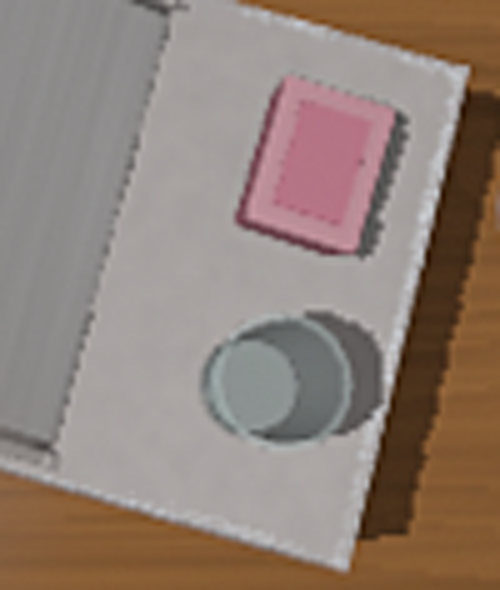

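View pics/sc.png

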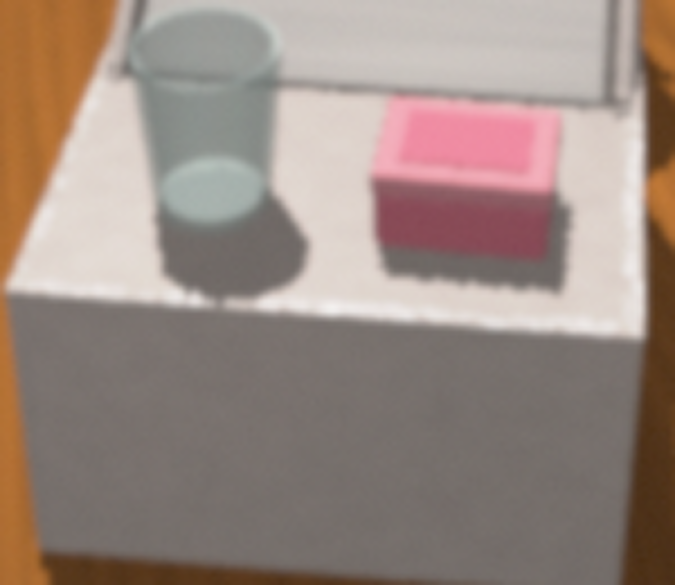

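The top crop puts the shelf corners at (468,68) and (348,570), and the box top corners at (290,75), (395,108), (357,252) and (240,218). In the side crop the box top corners are (395,95), (560,110), (555,188) and (375,178), and the near shelf edge runs (8,290) to (645,338).

```bash
cat > h.py <<'E'
import numpy as np,pickle
d=pickle.load(open("cams.pkl","rb"))
def ray(c,u,v,z):
    K,T=c["K"],c["pose"]; r=np.linalg.inv(K)@[u,v,1]; r=T[:3,:3]@(r*[1,-1,-1]); p=T[:3,3]
    return (p+r*(z-p[2])/r[2])
def top(u,v,z): return ray(d["top"],275+u/5-.4,170+v/5-.4,z)
def side(u,v,z): return ray(d["side"],150+u/4.5-.4,210+v/4.5-.4,z)
E
python3 - <<'E'
from h import *
for n,f,C,S in (("top",top,[(468,68),(348,570)],[(290,75),(395,108),(357,252),(240,218)]),("side",side,[(645,338),(8,290)],[(395,95),(560,110),(555,188),(375,178)])):
    c=np.array([f(*p,.13)[:2] for p in C]); s=np.array([f(*p,.164)[:2] for p in S])
    ey=c[1]-c[0]; L=np.linalg.norm(ey); ey/=L; ex=np.array([ey[1],-ey[0]])
    O=c.mean(0)+.13*ex; R=np.c_[ex,ey]
    print(n,"c",c.round(4).tolist(),"width",L,"yaw",np.arctan2(ex[1],ex[0]),"O",O,"snack world",s.mean(0),"bin",((s-O)@R).round(4).tolist(),((s.mean(0)-O)@R).round(4))
    if n=="top":
        print("flap edge",[((f(*p,.131)[:2]-O)@R).round(4) for p in ((172,10),(55,450))],"tumbler rim",(f(278,381,.198)[:2]-O)@R,"base",(f(260,385,.132)[:2]-O)@R)
E
```

```text
top c [[0.644, -0.2507], [0.4335, -0.1874]] width 0.21983429690547335 yaw 1.2787210614106033 O [ 0.57620834 -0.09456351] snack world [ 0.59865797 -0.1765721 ] bin [[-0.0511, -0.0772], [-0.0963, -0.0759], [-0.0952, -0.0136], [-0.0458, -0.0137]] [-0.0721 -0.0451]
flap edge [array([-0.0002, -0.0985]), array([-0.0006,  0.0966])] tumbler rim [-0.07018891  0.04889966] base [-0.07612419  0.04690826]
side c [[0.6449, -0.2496], [0.4344, -0.1851]] width 0.22013083564420846 yaw 1.273455124573995 O [ 0.57772286 -0.09307622] snack world [ 0.60023022 -0.17532396] bin [[-0.0469, -0.0154], [-0.0493, -0.0766], [-0.0952, -0.0765], [-0.0967, -0.0139]] [-0.072  -0.0456]
```

Call:
{"fn": "apply_moves", "kwargs": {"deltas": [[0,3.1,2.4,0.7,0,0,-0.054],[0,3.1,2.4,0.7,0,0,-0.054],[0,3.1,2.4,0.7,0,0,-0.054],[0,3.1,2.4,0.7,0,0,-0.054],[0,3.1,2.4,0.7,0,0,-0.054],[0,3.1,2.4,0.7,0,0,-0.054],[0,3.1,2.4,0.7,0,0,-0.054],[0,3.1,2.4,0.7,0,0,-0.054],[0,3.1,2.4,0.7,0,0,-0.054],[0,3.1,2.4,0.7,0,0,-0.054]]}}

```text
time_s: 1.1
ee_pos: [0.4443, -0.2923, 0.3006]
eef_rot: [-3.141, 0.0, -0.297]
force: [-0.7, -0.6, 0.7]
grip_width: 0.094
grip_force: 0.0
```

Call:
{"fn": "apply_moves", "kwargs": {"deltas": [[0,3.2,2.55,0,0,0,0],[0,3.2,2.55,0,0,0,0],[0,3.2,2.55,0,0,0,0],[0,3.2,2.55,0,0,0,0],[0,3.15,2.55,0,0,0,0],[0,0,0,-3.5,0,0,0],[0,0,0,-3.5,0,0,0],[0,0,0,0,0,0,0]]}}

```text
time_s: 1.9
ee_pos: [0.6013, -0.1653, 0.2254]
eef_rot: [-3.141, 0.009, -0.295]
force: [-0.6, 0.1, -0.4]
grip_width: 0.0938
grip_force: 0.0
```

```bash
python3 - <<'E'
from station import ctrl
import cv2
print(ctrl.tip_reach)
c=ctrl.camera("side")
cv2.imwrite("pics/s1.png",cv2.resize(c["img"][140:340,130:330,::-1],None,fx=3,fy=3,interpolation=cv2.INTER_CUBIC))
E
```

```text
0.025
```

View pics/s1.png

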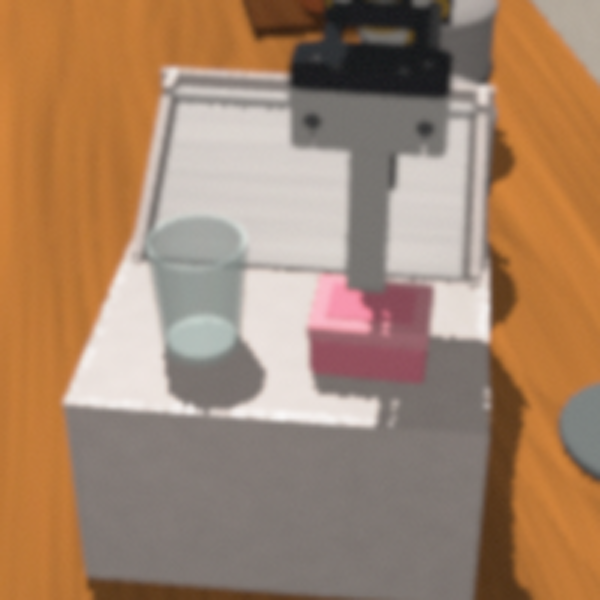

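The near finger is centred behind the box and the far finger is in front of the flap edge, so I'll lower.

Call:
{"fn": "apply_moves", "kwargs": {"deltas": [[0,0.2,0.0,-1.5,0,0,0],[0,0,0,-1.5,0,0,0],[0,0,0,-1.5,0,0,0],[0,0,0,-1,0,0,0],[0,0,0,0,0,0,0],[0,0,0,0,0,0,0]]}}

```text
time_s: 2.55
ee_pos: [0.6049, -0.1662, 0.1756]
eef_rot: [-3.142, -0.0, -0.295]
force: [-0.2, -0.1, 0.1]
grip_width: 0.0939
grip_force: 0.0
```

Call:
{"fn": "apply_moves", "kwargs": {"deltas": [[0,-0.2,0.05,-0.6,0,0,0],[0,0,0,-0.5,0,0,0],[0,0,0,0,0,0,0],[0,0.29,0.96,0,0,0,0],[0,0.29,0.96,0,0,0,0],[0,0.29,0.96,0,0,0,0],[0,0.29,0.96,0,0,0,0],[0,0,0,0,0,0,0]]}}

```text
time_s: 3.35
ee_pos: [0.6149, -0.1256, 0.1646]
eef_rot: [-3.141, -0.0, -0.294]
force: [0.1, 0.5, 2.2]
grip_width: 0.0941
grip_force: 0.7
```

```bash
python3 - <<'E'
from station import ctrl
import cv2,numpy as np
c=ctrl.camera("side"); t=ctrl.camera("top")
a=cv2.resize(c["img"][180:330,160:290,::-1],(400,460),interpolation=cv2.INTER_CUBIC)
b=cv2.resize(t["img"][140:290,220:375,::-1],(400,460),interpolation=cv2.INTER_CUBIC)
cv2.imwrite("pics/p2.png",np.hstack([a,b]))
E
```

```text
(no output)
```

View pics/p2.png

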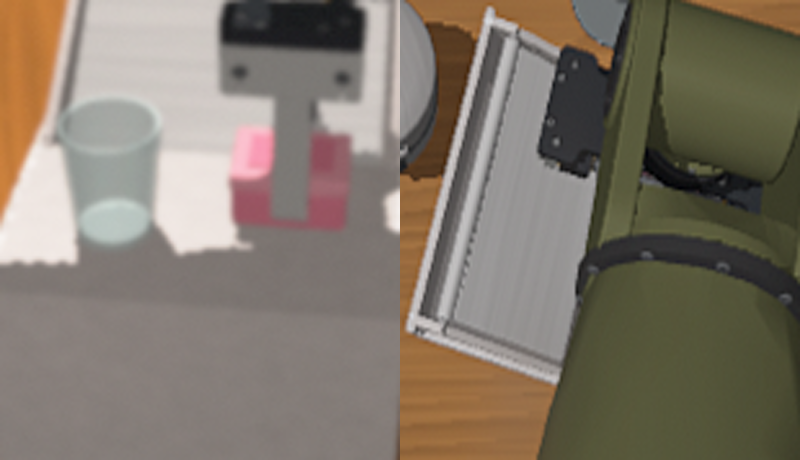

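The finger is behind the middle of the box (pixel 290 against a face spanning 235–350) and the flap has begun to open. I'll keep pushing.

Call:
{"fn": "apply_moves", "kwargs": {"deltas": [[0,0.29,0.96,0,0,0,0],[0,0.29,0.96,0,0,0,0],[0,0.29,0.96,0,0,0,0],[0,0.29,0.96,0,0,0,0],[0,0.29,0.96,0,0,0,0],[0,0.06,0.2,0,0,0,0],[0,0,0,0,0,0,0],[0,0,0,0,0,0,0]]}}

```text
time_s: 4.25
ee_pos: [0.6293, -0.0771, 0.1642]
eef_rot: [3.141, 0.001, -0.295]
force: [-2.4, -3.6, 1.1]
grip_width: 0.0943
grip_force: 2.3
```

```bash
python3 - <<'E'
from station import ctrl
import cv2,numpy as np
c=ctrl.camera("side"); print(ctrl.get_obs()["ee_pos"])
cv2.imwrite("pics/p3.png",cv2.resize(c["img"][150:320,160:320,::-1],None,fx=3.5,fy=3.5,interpolation=cv2.INTER_CUBIC))
E
```

```text
[ 0.6292449  -0.07725397  0.16422633]
```

View pics/p3.png

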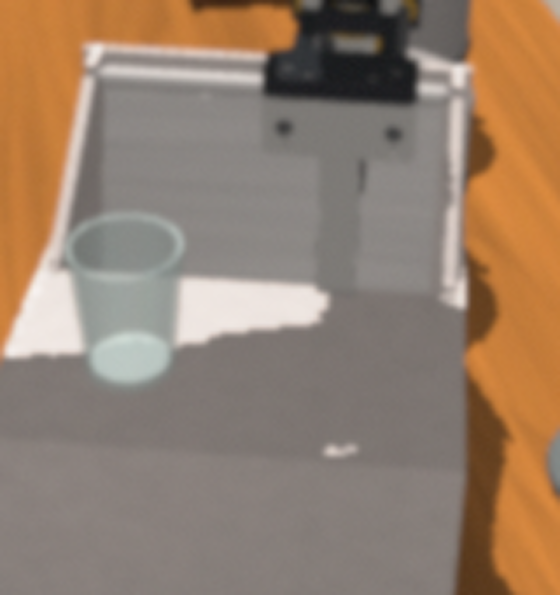

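The box has gone over the edge and the flap is held open. To be sure it isn't hanging on the edge, I'll sweep the near finger forward by closing the jaws while the hand advances, which keeps the flap finger where it is.

Call:
{"fn": "apply_moves", "kwargs": {"deltas": [[16,0,0,0,0,0,0],[32,0.09,0.29,0,0,0,0],[48,0.09,0.29,0,0,0,0],[64,0.09,0.29,0,0,0,0],[80,0.09,0.29,0,0,0,0],[80,0.09,0.29,0,0,0,0],[80,0,0,0,0,0,0],[80,0,0,0,0,0,0]], "grip_force": 5}}

```text
time_s: 5.1
ee_pos: [0.6339, -0.0627, 0.1641]
eef_rot: [3.141, 0.0, -0.295]
force: [-2.1, -4.4, -0.4]
grip_width: 0.0651
grip_force: 2.3
```

Call:
{"fn": "apply_moves", "kwargs": {"deltas": [[80,0,0,1,0,0,0],[80,-0.1,-0.3,2,0,0,0],[80,-0.1,-0.3,2,0,0,0],[80,-0.1,-0.3,2,0,0,0],[80,0,0,3,0,0,0],[80,0,0,4,0,0,0],[80,-3,-2,3,0,0,0],[80,-3.5,-3.5,0,0,0,0],[80,-3.5,-3.5,0,0,0,0],[80,-3.5,-3.5,0,0,0,0]]}}

```text
time_s: 6.1
ee_pos: [0.4949, -0.1971, 0.3347]
eef_rot: [-3.141, -0.001, -0.294]
force: [1.0, -0.4, 0.3]
grip_width: 0.0641
grip_force: 0.0
```

Call:
{"fn": "apply_moves", "kwargs": {"deltas": [[80,-3,-3.5,0,0,0,0],[80,-3,-3.5,0,0,0,0],[80,-3,-3.5,0,0,0,0],[80,-2,-3.5,0,0,0,0],[80,0,-3.5,0,0,0,0],[80,0,-3.5,0,0,0,0],[80,0,0,0,0,0,0],[80,0,0,0,0,0,0]]}}

```text
time_s: 6.9
ee_pos: [0.3862, -0.4067, 0.3341]
eef_rot: [-3.141, -0.0, -0.296]
force: [0.2, 0.1, -0.3]
grip_width: 0.0643
grip_force: 0.0
```

```bash
python3 - <<'E'
from station import ctrl
import cv2,numpy as np
c=ctrl.camera("side"); t=ctrl.camera("top"); o=ctrl.get_obs(); print(o["ee_pos"],o["force"],o["time_s"])
a=cv2.resize(c["img"][:,:,::-1],(400,300),interpolation=cv2.INTER_AREA)
cv2.imwrite("pics/p4.png",np.hstack([cv2.resize(c["img"][150:384,140:374,::-1],(400,400)),cv2.resize(t["img"][100:300,200:400,::-1],(400,400))]))
E
```

```text
[ 0.38643999 -0.40583697  0.33464603] [-0.5529557  0.4929887 -0.2470898] 7.0
```

View pics/p4.png

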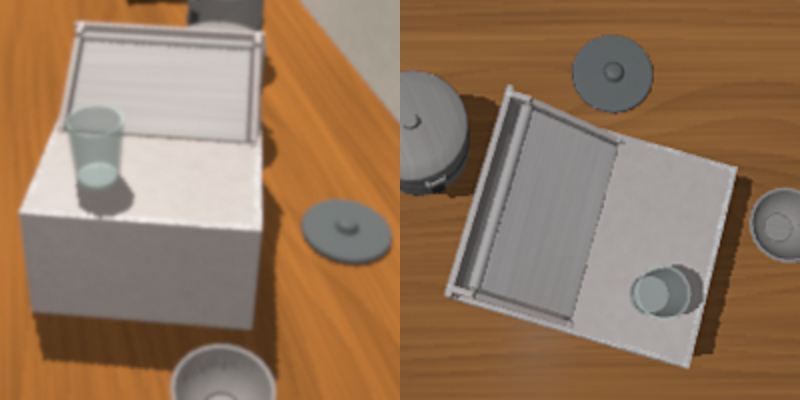

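Both views show the flap shut, the box gone from the shelf, and the tumbler (side view 97,145), lid, bowl and tiffin where they were.

```bash
python3 -c "
from station import ctrl
print(ctrl.hand_in())"
```

```text
the job is handed in; nothing more can be done
None
```

I pushed the snack box over the drop edge while the other finger held the flap open, the flap sprang shut, and the job is handed in at about 7 s; the last pictures show the shelf clear of the box and nothing else moved, though the box can't be seen inside the shut bin.

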